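# Clear the drug case and hold its lid open for the stock check

### The arm

A 6-joint arm with a two-finger parallel gripper is mounted at the origin on the work surface. World frame = base frame: x ahead of the robot, y to its left, z up, the work surface at z = 0. Lengths are in mm, angles in rad, forces in N, time in s.
With the tool pointing down it reaches from about 275 to 750 mm from the base axis. Payload 10.2 kg.
Tool frame: the origin (TCP) lies midway between the tips of the shut fingers; the grasp point (between the pads) lies 19 mm behind it; z points along the fingers, y is the direction in which the jaws open and shut (so a half turn about z gives the same grasp; the last joint's range is limited). The gripper opens to 85 mm and grips with 20 to 120 N. Pads are 22 mm wide; open, the fingers measure 114 mm over their backs; the gripper's body (76 mm by 85 mm) begins 54 mm behind the grasp point. The pads swing forward as they close: fully open they stand 13 mm farther back than shut.
Start: joints at [-1.538, 0.313, 1.498, -0, 1.331, -0.223], TCP at [132.822, -507.927, 231.294] pointing down, gripper open.
Joint ranges: [-2.94, 2.94], [-0.97, 2.17], [0.19, 2.56], [-1.23, 4.37], [0.02, 3.11], [-2.88, 2.88]. Speed limits (rad/s): [2.39, 2.39, 3.01, 3.14, 3.14, 3.14].

### API

Orientations are given as a unit quaternion [w, x, y, z].
In Python, from rig import sense, optics, ctrl gives the robot as it stands.
- The arm moves only by the tool play_rows, never from a script. Its argument "plan" is a list of rows, each a list of 7 numbers: the shift along the world's x, y, z in mm, then the turn, a rotation vector about the world's x, y, z in rad, then the opening, from -1 (shut) to 1 (fully open), so that 0 is half open. A call has 1 to 5 rows; each row shifts and turns the pose as measured when the row begins; what a row does not reach is not made up. A row lasts 1/12 s, in which the tool goes at most 41.7 mm and 7.16 degrees, less where a joint would pass 70% of its speed; a pose out of reach is approached as far as the arm can. A call is refused whole if a number of a shift passes 41.7 or a number of a turn 0.125, either way. A call with a gripper value outside its range is refused whole. The fingers move at their own pace and stop on an object; "grip_force" is the grip in N (left out, the last holds). Time passes only in rows, so rows that do not move let the fingers close. It gives the time, the measured TCP pose, the force and the opening at its end, in the units of the state.
- sense(): the state, without advancing time (a new reading comes with each control period).
- optics.capture(name): name is "scene" or "top" or "wrist"; returns a dict with "img" (420x560x3 uint8, blue, green, red), "fx", "fy", "cx", "cy" (pixels), "world_to_cam" (4x4, takes a point from world to camera coordinates). Camera axes: x right, y up, looking along -z (the intrinsics and any distortion apply to the point x, -y, -z); pixel columns grow to the right and rows downward; lengths in mm; the calibration is good to about 2 mm. A picture is of the moment at which its call begins. There is no depth.
- ctrl.finish_job(): hands the job in, once; it reports no verdict.
The state is a dict: "time_s": time; "joints": joint angles; "dq": joint speeds; "tau": joint torques, N m; "eef_pos": TCP position; "ee_rot": TCP orientation; "force": force on the tool from outside, world axes, zero at the start; "wrist_torque": the same for the moment, N m; "grip_width": opening from 0.0 (shut) to 1.0 (fully open).
Only numpy, scipy, OpenCV 4.12 (cv2) and the standard library are available. Lean on these libraries where they do the work, as an engineer would, in place of code of your own. Each camera call takes 0.05 s, during which the arm holds its last target. There are 200 camera calls.

### The job

The orange drug case is due for its stock check, but somebody has left the yellow ear defenders standing on its lid. Hang the ear defenders up by draping their headband over the steel rail and let go of them there; then lift the case lid and hold it open at about 60 degrees from closed, so that a colleague can check what is inside. The lid falls shut by itself, so finish while still holding it steady with the gripper, and leave the other things on the counter where they are.

Things in the scene. Friction and masses are not known exactly. Their poses are not given: they have to be found in the camera images.
- case: Orange plastic case, does not shift: 210 deep (x) x 300 wide (y) x 122 mm tall when shut, lid seam at 92 mm. Origin: centre of its underside on the counter; x points from the front (grip side, facing the robot) to the hinged rear, z up. Both front latches, 105 mm either side of the middle, are undone and stand out 14 mm; end handles stand out 17 mm below the seam.
- lid (a joint): Lid opening angle, rad: 0 = shut, grows as the front edge rises, stops at 1.95; 60 degrees = 1.047. Lid about 0.65 kg, 210 x 300 x 30 mm, flat top with a white cross. Free hinge, no stay: let go below upright it falls shut, beyond upright it falls open.
- lid_grip (a point): Centre of the black pull grip, mid front edge of the lid; moves with it. Stub 34 mm wide (y), 14 mm thick, 49 mm long, end lip 18 mm thick. Point: 26 mm out from the edge, 107 mm above the counter when shut, 236 mm from the hinge line in the lid's plane and 15 mm off it along z. Axes: x to the hinge, y along it, z out of the lid's top. Sides free, to pinch across the width.
- lid_hinge (a point): Middle of the lid's hinge line, on the rear edge of the case at seam height, 92 mm above the counter; its y axis is the hinge line (a positive turn about it opens the lid). It turns with the lid.
- muffs: Ear defenders standing upright on their cups on the shut lid: two yellow cups (74 x 30 x 92 mm, black cushions inside), rigid black arched headband 30 mm wide (along x); 162 mm across the ears (y; 173 with the yokes), 168 mm tall, about 0.26 kg. Origin: midway between the cups, level with their undersides; z up through the headband. Gap between the cushions 76 mm.
- muffs_band (a point): Underside of the headband at the crown, 152 mm above the muffs' origin; this is what rests on the bar. The padded crown of the band is 16 mm thick and 30 mm wide there.
- muffs_top (a point): Top of the headband at the crown, 168 mm above the muffs' origin. Pinch the crown across its 30 mm width (along the muffs' x), fingertips no deeper than about 15 mm below this point, so that they clear the bar.
- rail: Hanging rail, fixed on the counter: a steel bar 16 mm thick and 300 mm long along its x, its top 200 mm above the counter, on two 14 mm posts 130 mm either side of the middle; foot plate 300 x 90 x 8 mm. Bar ends and top are free. Origin: centre of the foot plate's underside; z up.
- rail_top (a point): Top of the bar at its middle, 200 mm above the counter; x along the bar.
- spool: Bystander: white bandage roll, 110 mm across, 74 mm tall; origin at the centre of its underside.
- carton: Bystander: cardboard carton of dressings, 90 x 120 x 77 mm; origin at the centre of its underside.
- gel: Bystander: hand gel pump bottle, 66 mm across, 153 mm tall; origin at the centre of its underside.
- tape: Bystander: white roll of tape lying flat, 80 mm across, 25 mm tall; origin at the centre of its underside.
Not all that is in view belongs to the job. Of the things that look like the muffs, the middle-sized one is meant.

How it is judged (in metres and radians):
On the way, in this order (a step that is already met when the one before it is completed fails the run):
1. the ear defenders hang from the rail by their headband, let go (contact force between muffs and rail above 0.8 N and x of muffs_band in the frame of rail_top between -0.13 and 0.13 m and y of muffs_band in the frame of rail_top between -0.035 and 0.035 m and z of muffs_band in the frame of rail_top between -0.02 and 0.02 m and angle between muffs's own z axis and vertical below 0.35 rad and linear speed of muffs below 0.05 m/s and contact force between muffs and the fingers below 0.1 N), for 0.3 s.
2. the lid is lifted by the fingers (value of joint lid above 0.3 rad and contact force between lid and the fingers above 0.3 N), for 0.1 s.
At the end, for the whole second after the job is handed in: Ends holding: the fingers alone press on the lid (over 0.5 N) and keep it still at 60 +- 7 degrees, no loose thing touching it; the ear defenders hang still and free on the rail, headband crown within 35 mm of the bar line, 20 mm of bar height, between the posts, upright within 20 degrees (all of step 1 and value of joint lid between 0.925 and 1.169 rad and velocity of joint lid between -0.05 and 0.05 rad/s and contact force between lid and the fingers above 0.5 N and contact force between lid and muffs below 0.1 N and contact force between lid and spool below 0.1 N and contact force between lid and carton below 0.1 N and contact force between lid and gel below 0.1 N and contact force between lid and tape below 0.1 N); the arm keeps its last pose, push and grip.
It fails at once if the lid is raised while the ear defenders still stand or lie on it (value of joint lid above 0.12 rad and contact force between lid and muffs above 0.1 N).
It fails at once if a bystander is shifted by more than 30 mm (distance of any of spool, carton, gel, tape from where it was at the start of the episode above 0.03 m).
It fails at once if a bystander is knocked over (angle between any of gel, carton's own z axis and vertical above 0.6 rad).
It also fails if it takes over 61 s, if anything falls off the work surface, if the arm or the gripper's body presses on something with over 40 N, if the wrist force passes 120 N, or if a joint passes its speed limit or range.

## Working session

There is one attempt and no reset: what is moved stays moved. The work goes in short steps, Python scripts to look and compute and a tool call to move; the robot and the scene stay as the last step left them, time stands still between calls to the robot, and variables do not carry over. Pictures are saved under pics/ and viewed, about 8 in all and at most 12, crops included, and the job is handed in when it is done.

Besides the shell and the picture viewer there is one more tool, called after "Call:" by a JSON object that holds its "method" and its "body", one argument or row to a line. play_rows: Moves the arm, as the interface text tells. Its arguments: {"type":"object","properties":{"plan":{"type":"array"},"grip_force":{"type":"number"}},"required":["plan"]}

```bash
mkdir -p pics && python3 - <<'E'
from rig import sense, optics
import cv2,numpy as np
a={}
for n in ("scene","top"):
    c=optics.capture(n);a[n]=c;cv2.imwrite(f"pics/{n}0.png",c["img"])
    print(n,[round(c[k],1) for k in("fx","fy","cx","cy")],[k for k in c]);print(np.round(c["world_to_cam"],3).tolist())
s=sense();print(s)
E
```

```text
scene [409.0, 409.0, 279.9, 205.6] ['img', 'fx', 'fy', 'cx', 'cy', 'world_to_cam']
[[-0.718, 0.696, -0.003, 383.016], [-0.529, -0.543, 0.653, 169.944], [0.452, 0.47, 0.758, -1843.781], [0.0, 0.0, 0.0, 1.0]]
top [470.0, 470.0, 278.0, 204.4] ['img', 'fx', 'fy', 'cx', 'cy', 'world_to_cam']
[[-0.008, -1.0, -0.01, 3.422], [0.997, -0.008, 0.075, -553.714], [-0.075, -0.009, 0.997, -1541.035], [0.0, 0.0, 0.0, 1.0]]
{'time_s': 0.1, 'joints': array([-1.53841974e+00,  3.13398807e-01,  1.49836920e+00, -1.54468373e-05,
        1.33102024e+00, -2.23398075e-01]), 'dq': array([-0.00021899, -0.00096363, -0.00211652, -0.00013262, -0.0007291 ,
       -0.00102448]), 'tau': array([ 3.14234319e-03, -4.12896287e+01, -2.60142034e+01, -1.91731860e-04,
        2.99741594e-03, -6.17899385e-07]), 'eef_pos': array([ 132.79982854, -507.67970667,  230.78682755]), 'ee_rot': array([-5.95790344e-04,  9.91833143e-01,  1.27540811e-01,  4.95423390e-05]), 'force': array([-0.567006  , -0.53412795, -0.41338064]), 'wrist_torque': array([ 0.0426624 , -0.0291797 , -0.03769072]), 'grip_width': 0.9966149057246773}
```

View pics/scene0.png

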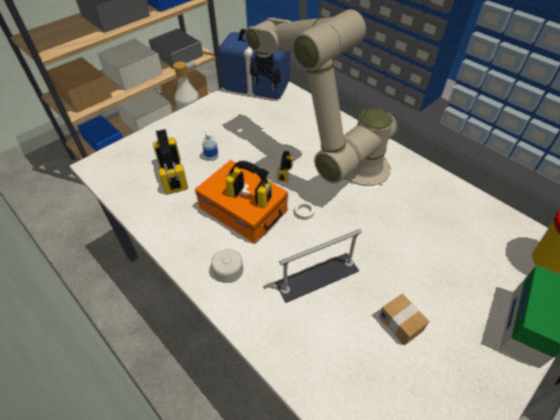

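View pics/top0.png

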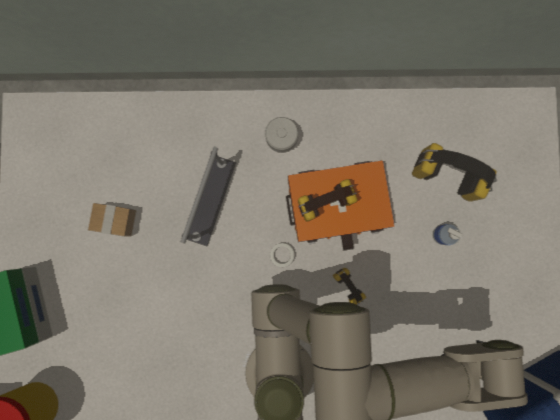

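The scene and top views show three ear defenders. In the top view they are a large pair at (455,172) lying on the counter, a middle-sized pair at (328,200) standing on the orange lid, and a small pair at (350,287). The pair on the lid fits, being middle-sized and on the case. The rail bar runs from about (215,150) to (184,242) in the top view. The lid grip is at (348,241).

```bash
cat > h.py <<'E'
import numpy as np, cv2
from rig import sense, optics
def ray(c,u,v):
    T=c["world_to_cam"];R=T[:3,:3];t=T[:3,3]
    d=R.T@np.array([(u-c["cx"])/c["fx"],-(v-c["cy"])/c["fy"],-1.]);return -R.T@t,d
def onz(c,u,v,z):
    o,d=ray(c,u,v);return o+d*(z-o[2])/d[2]
def tri(c1,p1,c2,p2):
    o1,d1=ray(c1,*p1);o2,d2=ray(c2,*p2)
    s=np.linalg.lstsq(np.c_[d1,-d2],o2-o1,rcond=None)[0]
    a,b=o1+d1*s[0],o2+d2*s[1];return (a+b)/2,np.linalg.norm(a-b)
def proj(c,p):
    T=c["world_to_cam"];q=T[:3,:3]@np.asarray(p,float)+T[:3,3]
    return c["cx"]+c["fx"]*q[0]/-q[2],c["cy"]-c["fy"]*q[1]/-q[2]
E
python3 - <<'E'
from h import *
t=optics.capture("top");s=optics.capture("scene")
for n,c in(("top",t),("scene",s)):
    hsv=cv2.cvtColor(c["img"],cv2.COLOR_BGR2HSV)
    for nm,lo,hi in(("orange",(4,170,90),(14,255,255)),("yellow",(18,120,70),(32,255,255))):
        m=cv2.inRange(hsv,lo,hi)
        if nm=="orange":m=cv2.morphologyEx(m,cv2.MORPH_CLOSE,np.ones((15,15)))
        k,l,st,ce=cv2.connectedComponentsWithStats(m)
        for i in range(1,k):
            if st[i,4]>25:
                print(n,nm,st[i].tolist(),ce[i].round(1), onz(t,*ce[i],122).round() if n=="top" else "")
                if nm=="orange" and st[i,4]>2000 and n=="top":
                    r=cv2.minAreaRect(np.argwhere(l==i)[:,::-1].astype(np.float32));print(r)
                    for p in cv2.boxPoints(r):print(p,onz(t,*p,122).round())
a=cv2.resize(t["img"][135:255,175:415],(800,400),interpolation=3)
b=cv2.resize(s["img"][140:300,180:380],(800,640),interpolation=3)[:]
cv2.imwrite("pics/t1.png",a);cv2.imwrite("pics/s1.png",cv2.resize(b,(740,592)))
E
```

```text
top orange [289, 161, 104, 80, 5474] [342.2 201.1] [ 555. -201.  122.]
((340.2596435546875, 200.90972900390625), (67.35530853271484, 96.08085632324219), 80.83765411376953)
[287.46957 175.31136] [637. -32. 122.]
[382.32455 160.01216] [ 682. -329.  122.]
[393.0497 226.5081] [ 475. -357.  122.]
[298.19473 241.8073 ] [430. -63. 122.]
top yellow [423, 143, 20, 8, 76] [434.2 146.9] [ 722. -492.  122.]
top yellow [425, 151, 8, 8, 47] [428.4 154.9] [ 697. -473.  122.]
top yellow [413, 161, 24, 17, 285] [424.3 169. ] [ 653. -459.  122.]
top yellow [340, 179, 11, 9, 68] [344.9 183. ] [ 611. -211.  122.]
top yellow [462, 179, 27, 21, 283] [478.  190.9] [ 583. -622.  122.]
top yellow [346, 194, 11, 11, 89] [351. 199.] [ 561. -229.  122.]
top yellow [298, 196, 11, 9, 73] [302.8 199.6] [560. -79. 122.]
top yellow [301, 206, 5, 6, 27] [303.1 208.4] [533. -80. 122.]
top yellow [303, 210, 12, 11, 88] [309.1 215.4] [511. -98. 122.]
top yellow [334, 274, 7, 7, 34] [336.8 276.8] [ 322. -180.  122.]
scene orange [196, 161, 91, 82, 4037] [242.3 201.6] 
scene yellow [173, 61, 18, 16, 183] [180.6  69. ] 
scene yellow [56, 77, 10, 15, 37] [60.2 84.6] 
scene yellow [167, 138, 10, 11, 59] [171.6 141.4] 
scene yellow [153, 141, 6, 9, 37] [155.6 144.3] 
scene yellow [287, 155, 6, 11, 29] [290.1 158.3] 
scene yellow [158, 163, 29, 31, 450] [172.5 177.9] 
scene yellow [226, 167, 15, 30, 219] [231.7 180.8] 
scene yellow [277, 169, 11, 13, 104] [282.2 174.8] 
scene yellow [257, 179, 15, 29, 240] [263.  193.8] 
scene yellow [533, 221, 27, 53, 901] [548.4 250.5]
```

View pics/t1.png

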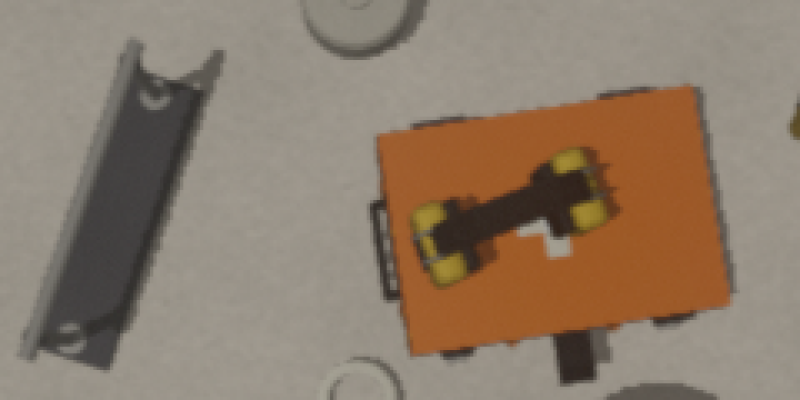

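View pics/s1.png

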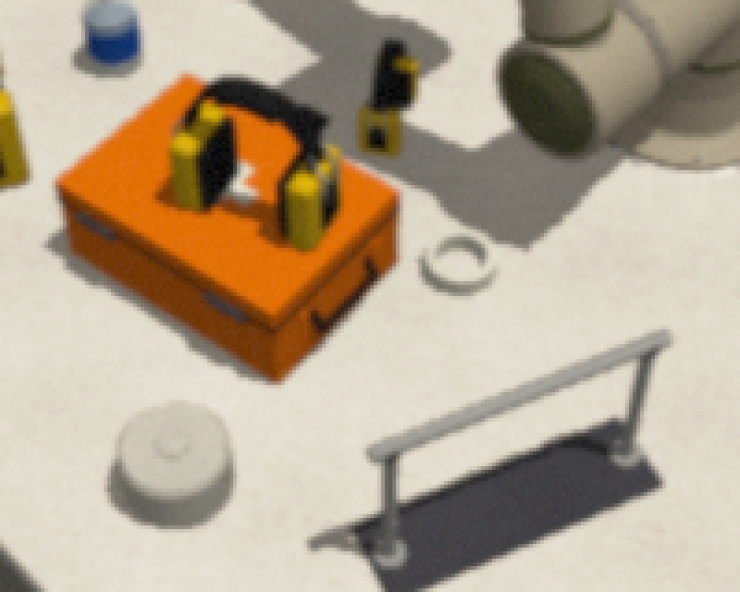

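The crops confirm the pair on the lid: two yellow cups standing, with the black headband arched over them. Its crown is at top-crop (517,212). The bar ends are at top-crop (136,42) and (28,355), and at scene-crop (372,452) and (666,338).

```bash
python3 - <<'E'
from h import *
t=optics.capture("top");s=optics.capture("scene")
T=lambda x,y:(x/3.3333+175-.35,y/3.3333+135-.35)
S=lambda x,y:(x/3.7+180-.35,y/3.7+140-.35)
for n,p,q in(("barfar",(136,42),(372,452)),("barnear",(28,355),(666,338))):
    print(n,tri(t,T(*p),s,S(*q)),onz(t,*T(*p),195),onz(s,*S(*q),195))
C=[onz(t,*T(*p),122) for p in((377,135),(693,87),(733,303),(411,355))]
print("corners",np.round(C),"sides",[np.linalg.norm(C[i]-C[(i+1)%4]).round() for i in range(4)],"ctr",np.mean(C,0).round(1))
f=(C[0]+C[1]-C[2]-C[3]);print("yaw x",np.degrees(np.arctan2(f[1],f[0])));f=C[0]+C[3]-C[1]-C[2];print("yaw y",np.degrees(np.arctan2(f[1],f[0]))-90)
print("grip end",onz(t,*T(577,380),110),[onz(t,*T(*p),114).round(1) for p in((556,340),(591,340),(562,382),(598,378))])
L=onz(t,305.95,207.5,212);R=onz(t,347.95,191,212);d=L-R
print("cups",L,R,np.linalg.norm(d),"yaw",np.degrees(np.arctan2(d[1],d[0]))-90,(L+R)/2,"crown",onz(t,*T(517,212),290))
# band mask: dark px in crop above the lid
g=t["img"].max(2);m=((g<60).astype(np.uint8));m[:183]=0;m[217:]=0;m[:,:303]=0;m[:,:][:,352:]=0
k,l,st,ce=cv2.connectedComponentsWithStats(m);i=1+st[1:,4].argmax();print(st[i],ce[i],onz(t,*ce[i],280))
mm=(l==i).astype(np.uint8);mid=mm.copy();mid[:,:318]=0;mid[:,339:]=0
p=np.argwhere(mid)[:,::-1].astype(np.float32);r=cv2.fitLine(p,2,0,.01,.01).ravel();print(r)
a=onz(t,*r[2:],285);b=onz(t,r[2]-10*r[0],r[3]-10*r[1],285);print(a,"band yaw",np.degrees(np.arctan2(*(b-a)[1::-1]))-90)
w=[mm[:,x].sum() for x in range(318,340)];print(w)
E
```

```text
barfar (array([711.32761234, 183.3315831 , 198.09087899]), np.float64(3.1081200644408447)) [713.01865046 182.64994677 195.        ] [708.89910835 183.04485008 195.        ]
barnear (array([433.53544272, 279.14123617, 192.84907799]), np.float64(3.233269929133166)) [434.56734215 277.4102197  195.        ] [433.83224588 281.07397978 195.        ]
corners [[ 637.  -33.  122.]
 [ 680. -329.  122.]
 [ 477. -361.  122.]
 [ 432.  -63.  122.]] sides [np.float64(299.0), np.float64(205.0), np.float64(302.0), np.float64(208.0)] ctr [ 556.6 -196.6  122. ]
yaw x 8.591201393271517
yaw y 8.442086552280088
grip end [ 407.23157041 -217.35362223  110.        ] [array([ 444.5, -198. ,  114. ]), array([ 444.3, -230.5,  114. ]), array([ 405.6, -202.8,  114. ]), array([ 409. , -236.3,  114. ])]
cups [529.51648145 -84.03093958 212.        ] [ 576.71857006 -207.05445731  212.        ] 131.76806548929306 yaw 20.99098186882229 [ 553.11752576 -145.54269844  212.        ] crown [ 549.15516624 -145.79721987  290.        ]
[305 185  47  31 536] [328.47761194 198.37313433] [ 549.71614621 -143.27947216  280.        ]
[  0.855564    -0.51769704 328.66217    197.13063   ]
[ 552.71842892 -143.35003778  285.        ] band yaw 30.69815199366657
[np.uint64(10), np.uint64(10), np.uint64(9), np.uint64(10), np.uint64(10), np.uint64(10), np.uint64(10), np.uint64(9), np.uint64(10), np.uint64(10), np.uint64(9), np.uint64(10), np.uint64(9), np.uint64(10), np.uint64(10), np.uint64(10), np.uint64(10), np.uint64(14), np.uint64(13), np.uint64(14), np.uint64(15), np.uint64(16)]
```

Call:
{"method": "play_rows", "body": {
  "plan": [
    [20, 18, 24, 0, 0, 0.112, 1],
    [28, 24, 16, 0, 0, 0.112, 1],
    [28, 24, 16, 0, 0, 0.112, 1],
    [28, 24, 10, 0, 0, 0.112, 1],
    [28, 24, 10, 0, 0, 0.112, 1]
  ]
}}

```text
time_s: 0.72
eef_pos: [264.0, -391.4, 306.3]
ee_rot: [-0.003, 0.916, 0.402, -0.001]
force: [1.0, -0.4, -0.1]
grip_width: 1.004
```

Call:
{"method": "play_rows", "body": {
  "plan": [
    [28, 24, 10, 0, 0, 0.112, 1],
    [28, 24, 10, 0, 0, 0.112, 1],
    [28, 24, 10, 0, 0, 0.112, 1],
    [28, 24, 10, 0, 0, 0.112, 1],
    [28, 24, 4, 0, 0, 0.112, 1]
  ]
}}

```text
time_s: 1.13
eef_pos: [409.4, -263.9, 354.6]
ee_rot: [-0.001, 0.76, 0.65, -0.002]
force: [0.5, -0.7, -0.0]
grip_width: 1.002
```

Call:
{"method": "play_rows", "body": {
  "plan": [
    [28, 24, 0, 0, 0, 0.112, 1],
    [28, 24, 0, 0, 0, 0.112, 1],
    [28, 24, 0, 0, 0, 0.112, 1],
    [28, 24, 0, 0, 0, 0.112, 1],
    [20, 20, 0, 0, 0, 0.112, 1]
  ]
}}

```text
time_s: 1.55
eef_pos: [548.0, -139.2, 356.2]
ee_rot: [0.001, 0.538, 0.843, -0.001]
force: [-0.1, -1.4, -0.8]
grip_width: 1.001
```

Call:
{"method": "play_rows", "body": {
  "plan": [
    [2, -5, 0, 0, 0, -0.05, 1],
    [0, 0, 0, 0, 0, 0, 1]
  ]
}}

```text
time_s: 1.72
eef_pos: [553.2, -139.3, 355.0]
ee_rot: [0.0, 0.554, 0.833, -0.001]
force: [0.4, 0.0, -0.3]
grip_width: 1.001
```

```bash
python3 - <<'E'
from h import *
w=optics.capture("wrist");cv2.imwrite("pics/w1.png",w["img"])
s=sense();print(s["eef_pos"],s["ee_rot"])
print(proj(w,(550.5,-145,290)),proj(w,s["eef_pos"]))
np.save("w1.npy",w["world_to_cam"]);print(w["fx"],w["cx"],w["cy"])
E
```

```text
[ 552.92861254 -139.05320898  355.0434558 ] [ 2.82284639e-04  5.53064815e-01  8.33137831e-01 -7.64815074e-04]
(np.float64(271.1474616028139), np.float64(237.22722172783568)) (np.float64(278.1965867562223), np.float64(284.076662724887))
356.84342432497493 277.92922667089834 212.08515523140935
```

View pics/w1.png

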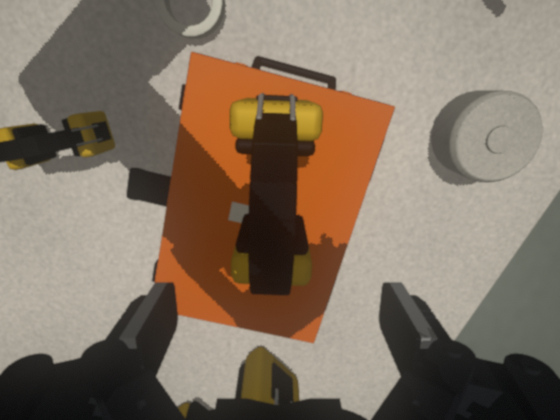

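The wrist view shows the band vertical in the image at column ~272, with the far cup at (276,118) and the near cup at (271,265). The jaws already straddle it squarely. Next I check its centre along the band.

```bash
python3 - <<'E'
from h import *
w=optics.capture("wrist")
a=onz(w,276,118,212);b=onz(w,271,266,212);d=a-b
print(a,b,(a+b)/2,np.linalg.norm(d),np.degrees(np.arctan2(d[1],d[0]))-90)
print("lat",onz(w,272,225,290))
E
```

```text
[526.58297765 -81.67117189 212.        ] [ 571.95633863 -201.69675899  212.        ] [ 549.26965814 -141.68396544  212.        ] 128.31556197818918 20.70813297944082
lat [ 547.5489763  -136.86933137  290.        ]
```

Call:
{"method": "play_rows", "body": {
  "plan": [
    [-2, -4, -20, 0, 0, -0.03, 1],
    [0, 0, -30, 0, 0, 0, 1],
    [0, 0, -20, 0, 0, 0, 1],
    [0, 0, -8, 0, 0, 0, 1],
    [0, 0, 0, 0, 0, 0, 1]
  ]
}}

```text
time_s: 2.23
eef_pos: [547.4, -146.8, 277.0]
ee_rot: [0.003, 0.568, 0.823, -0.001]
force: [-0.4, 0.6, -0.1]
grip_width: 1.003
```

Call:
{"method": "play_rows", "body": {
  "plan": [
    [3, 3, -3, 0, 0, 0, 1],
    [0, 0, 0, 0, 0, 0, 1],
    [0, 0, 0, 0, 0, 0, -1],
    [0, 0, 0, 0, 0, 0, -1],
    [0, 0, 0, 0, 0, 0, -1]
  ],
  "grip_force": 40
}}

```text
time_s: 2.65
eef_pos: [551.3, -144.9, 278.4]
ee_rot: [0.006, 0.568, 0.823, -0.0]
force: [0.1, 1.3, -0.1]
grip_width: 0.603
```

Call:
{"method": "play_rows", "body": {
  "plan": [
    [0, 0, 0, 0, 0, 0, -1],
    [0, 0, 0, 0, 0, 0, -1],
    [0, 0, 0, 0, 0, 0, -1],
    [0, 0, 0, 0, 0, 0, -1],
    [0, 0, 0, 0, 0, 0, -1]
  ]
}}

```text
time_s: 3.07
eef_pos: [551.4, -145.0, 279.4]
ee_rot: [0.007, 0.568, 0.823, -0.0]
force: [-0.6, 0.6, 0.7]
grip_width: 0.338
```

Call:
{"method": "play_rows", "body": {
  "plan": [
    [0, 0, 10, 0, 0, 0, -1],
    [0, 0, 20, 0, 0, 0, -1],
    [0, 0, 30, 0, 0, 0, -1],
    [0, 0, 30, 0, 0, 0, -1],
    [0, 0, 20, 0, 0, 0, -1]
  ]
}}

```text
time_s: 3.48
eef_pos: [548.9, -143.7, 389.6]
ee_rot: [-0.0, 0.568, 0.823, -0.001]
force: [1.0, -0.2, -2.3]
grip_width: 0.336
```

```bash
python3 - <<'E'
from h import *
s=optics.capture("scene");w=optics.capture("wrist")
cv2.imwrite("pics/g1.png",np.hstack([cv2.resize(s["img"][120:300,180:380],(400,360)),cv2.resize(w["img"],(400,300))[:,:].repeat(1,0)if 0 else cv2.copyMakeBorder(cv2.resize(w["img"],(400,300)),30,30,0,0,0)]))
s=sense();print(s["force"],s["grip_width"],s["eef_pos"])
E
```

```text
[ 0.3890418  -0.21546986 -2.55609608] 0.33892293973473636 [ 549.48951983 -143.96780093  390.52002831]
```

View pics/g1.png

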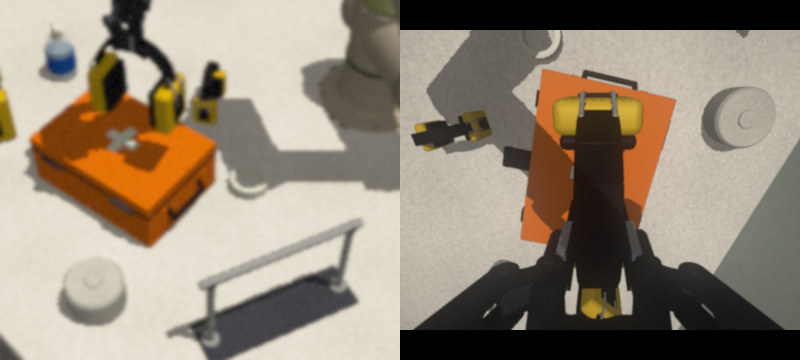

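Call:
{"method": "play_rows", "body": {
  "plan": [
    [2, 20, 2, 0, 0, -0.04, -1],
    [2, 30, 0, 0, 0, -0.06, -1],
    [2, 35, 0, 0, 0, -0.06, -1],
    [2, 35, 0, 0, 0, -0.06, -1],
    [2, 35, 0, 0, 0, -0.06, -1]
  ]
}}

```text
time_s: 4.0
eef_pos: [558.5, 10.0, 386.3]
ee_rot: [-0.002, 0.685, 0.728, -0.004]
force: [0.8, -1.0, -2.8]
grip_width: 0.34
```

Call:
{"method": "play_rows", "body": {
  "plan": [
    [2, 35, 0, 0, 0, -0.06, -1],
    [2, 35, 0, 0, 0, -0.06, -1],
    [2, 35, 0, 0, 0, -0.06, -1],
    [2, 30, 0, 0, 0, -0.06, -1],
    [2, 25, 0, 0, 0, -0.06, -1]
  ]
}}

```text
time_s: 4.42
eef_pos: [566.1, 179.9, 379.6]
ee_rot: [-0.006, 0.791, 0.612, -0.007]
force: [0.8, -0.8, -2.5]
grip_width: 0.334
```

Call:
{"method": "play_rows", "body": {
  "plan": [
    [2, 25, 0, 0, 0, -0.06, -1],
    [0, 15, 0, 0, 0, -0.04, -1],
    [0, 8, 0, 0, 0, 0, -1],
    [0, 0, 0, 0, 0, 0, -1]
  ]
}}

```text
time_s: 4.75
eef_pos: [566.6, 235.7, 373.3]
ee_rot: [-0.009, 0.821, 0.571, -0.011]
force: [0.9, -0.0, -2.9]
grip_width: 0.34
```

Call:
{"method": "play_rows", "body": {
  "plan": [
    [0, -2, 3, 0, 0, 0.025, -1],
    [0, 0, 0, 0, 0, 0, -1]
  ]
}}

```text
time_s: 4.92
eef_pos: [566.5, 232.9, 374.6]
ee_rot: [-0.009, 0.812, 0.583, -0.012]
force: [0.1, 0.2, -3.3]
grip_width: 0.335
```

```bash
python3 - <<'E'
from h import *
s=optics.capture("scene");w=optics.capture("wrist")
cv2.imwrite("pics/g2.png",np.hstack([cv2.resize(s["img"][140:300,240:400],(400,400)),cv2.copyMakeBorder(cv2.resize(w["img"],(400,300)),50,50,0,0,0)]))
q=sense();print(q["force"],q["eef_pos"],q["ee_rot"])
for c,n in((s,"s"),(w,"w")): print(n,[np.round(proj(c,p)) for p in((711,183,198),(434,279,198))])
E
```

```text
[ 0.03555895  0.2604324  -2.79054271] [566.53119107 232.80085336 374.24712585] [-0.00952883  0.81300404  0.58204563 -0.01251055]
s [array([280., 262.]), array([359., 230.])]
w [array([453., 186.]), array([134., 182.])]
```

View pics/g2.png

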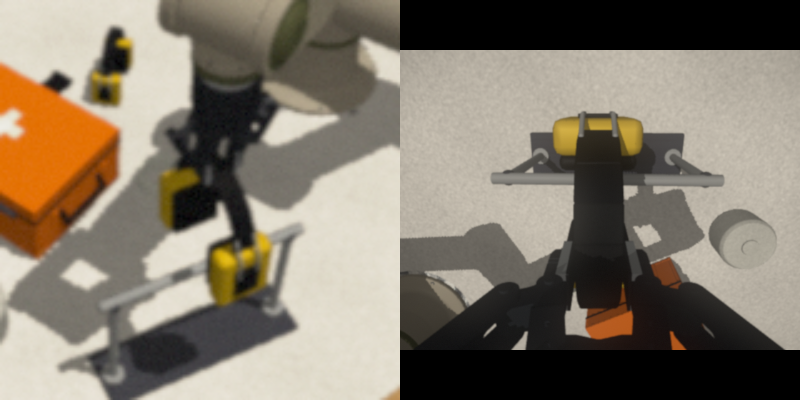

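The wrist view shows the bar horizontal from (130,179) to (451,183), against a prediction of (134,182) to (453,186), so it agrees within ~3 px. The far cup is beyond the bar and the band straddles it squarely, so I lower it.

Call:
{"method": "play_rows", "body": {
  "plan": [
    [0, 0, -20, 0, -0.015, 0, -1],
    [0, 0, -30, 0, -0.015, 0, -1],
    [0, 0, -30, 0, 0, 0, -1],
    [0, 0, -25, 0, 0, 0, -1],
    [0, 0, -15, 0, 0, 0, -1]
  ]
}}

```text
time_s: 5.43
eef_pos: [567.2, 228.8, 253.4]
ee_rot: [0.002, 0.815, 0.58, 0.004]
force: [-0.7, -0.8, -3.3]
grip_width: 0.338
```

Call:
{"method": "play_rows", "body": {
  "plan": [
    [0, 4, -15, 0, 0, 0, -1],
    [0, 0, -12, 0, 0, 0, -1],
    [0, 0, -8, 0, 0, 0, -1],
    [0, 0, -5, 0, 0, 0, -1],
    [0, 0, 0, 0, 0, 0, -1]
  ]
}}

```text
time_s: 5.85
eef_pos: [565.6, 229.1, 206.8]
ee_rot: [0.001, 0.816, 0.578, 0.001]
force: [-0.8, -0.6, -1.6]
grip_width: 0.329
```

Call:
{"method": "play_rows", "body": {
  "plan": [
    [0, 1, -2, 0, 0, 0, -1],
    [0, 0, -1, 0, 0, 0, -1],
    [0, 0, 0, 0, 0, 0, -1]
  ]
}}

```text
time_s: 6.1
eef_pos: [566.5, 229.7, 205.9]
ee_rot: [0.001, 0.816, 0.578, 0.002]
force: [-0.5, -0.6, -3.4]
grip_width: 0.339
```

Call:
{"method": "play_rows", "body": {
  "plan": [
    [0, 0, -3, 0, 0, 0, -1],
    [0, 0, -2, 0, 0, 0, -1],
    [0, 0, 0, 0, 0, 0, -1]
  ]
}}

```text
time_s: 6.35
eef_pos: [567.2, 229.9, 206.1]
ee_rot: [0.003, 0.816, 0.578, 0.005]
force: [0.1, -0.2, -3.1]
grip_width: 0.334
```

```bash
python3 - <<'E'
from h import *
s=optics.capture("scene")
cv2.imwrite("pics/g3.png",cv2.resize(s["img"][190:300,260:380],(720,580)))
q=sense();print(q["force"],q["eef_pos"])
E
```

```text
[-0.39220554  1.14944073 -3.33355584] [567.3682079  229.91380034 206.13378841]
```

View pics/g3.png

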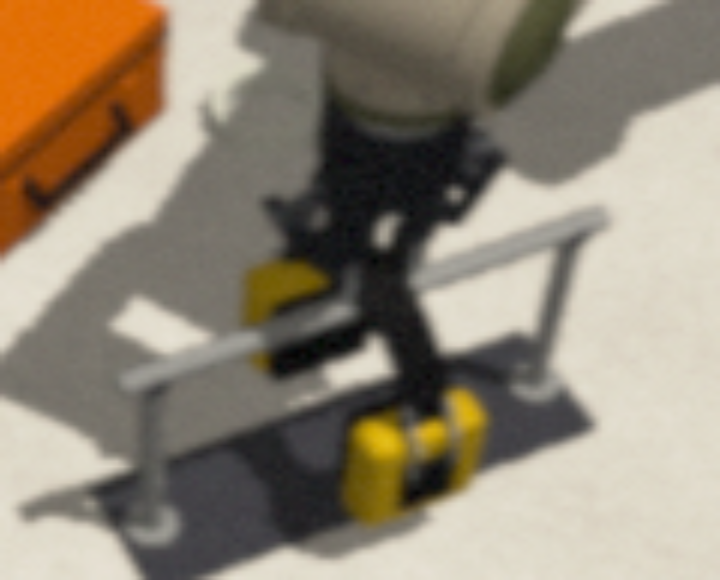

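The band straddles the bar, with one cup on each side, but the load is still carried by the arm (about -3 N). I go slightly lower until it unloads.

Call:
{"method": "play_rows", "body": {
  "plan": [
    [0, 1, -5, 0, 0, 0, -1],
    [0, 0, -4, 0, 0, 0, -1]
  ]
}}

```text
time_s: 6.57
eef_pos: [567.9, 230.1, 205.0]
ee_rot: [0.005, 0.816, 0.578, 0.008]
force: [-14.6, -3.7, 28.0]
grip_width: 0.339
```

Call:
{"method": "play_rows", "body": {
  "plan": [
    [0, 0, 1, 0, 0, 0, -1],
    [0, 0, 0, 0, 0, 0, -0.1]
  ]
}}

```text
time_s: 6.73
eef_pos: [568.3, 230.3, 208.1]
ee_rot: [0.006, 0.816, 0.578, 0.01]
force: [-0.3, 0.7, 0.2]
grip_width: 0.445
```

Call:
{"method": "play_rows", "body": {
  "plan": [
    [0, 0, 0, 0, 0, 0, 0.3],
    [0, 0, 0, 0, 0, 0, 0.5],
    [0, 0, 0, 0, 0, 0, 0.6],
    [0, 0, 0, 0, 0, 0, 0.6]
  ]
}}

```text
time_s: 7.07
eef_pos: [568.7, 230.5, 207.1]
ee_rot: [0.006, 0.816, 0.578, 0.01]
force: [-0.0, -0.4, -0.3]
grip_width: 0.797
```

Released with no force left on the tool. I retreat straight up and look.

Call:
{"method": "play_rows", "body": {
  "plan": [
    [0, 0, 10, 0, 0, 0, 0.6],
    [0, 0, 20, 0, 0, 0, 0.6],
    [0, 0, 35, 0, 0, 0, 0.6],
    [0, 0, 35, 0, 0, 0, 0.6],
    [0, 0, 35, 0, 0, 0, 0.6]
  ]
}}

```text
time_s: 7.48
eef_pos: [565.3, 229.8, 340.1]
ee_rot: [0.002, 0.816, 0.578, 0.002]
force: [0.5, 1.0, 0.2]
grip_width: 0.802
```

```bash
python3 - <<'E'
from h import *
s=optics.capture("scene");w=optics.capture("wrist")
cv2.imwrite("pics/g4.png",np.hstack([cv2.resize(s["img"][190:300,270:380],(400,400)),cv2.copyMakeBorder(cv2.resize(w["img"],(400,300)),50,50,0,0,0)]))
q=sense();print(q["force"],q["eef_pos"],q["ee_rot"],q["joints"].round(2))
E
```

```text
[-0.53626285 -0.28715842  0.70599478] [566.77611839 230.10811458 345.33027075] [0.00504208 0.81610662 0.57783169 0.00742275] [ 0.2   0.47  0.99 -0.    1.67  0.53]
```

View pics/g4.png

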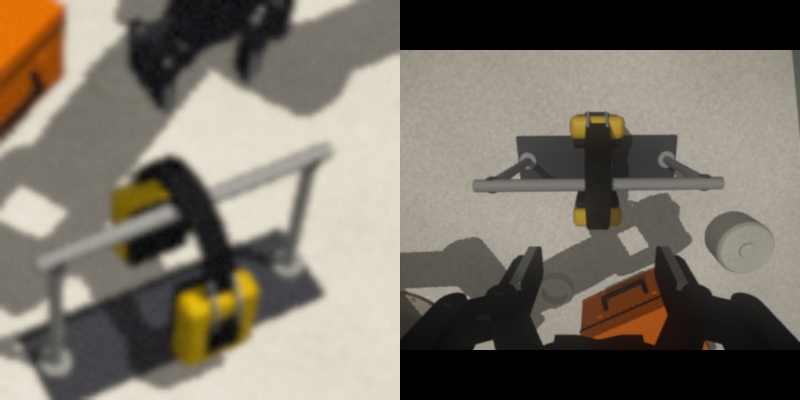

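The muffs hang by the headband, upright, across the bar at its middle (wrist composite (598,184)). The gripper is clear. Next is the lid grip.

Call:
{"method": "play_rows", "body": {
  "plan": [
    [-6, -25, 0, 0, 0, -0.06, 0.8],
    [-11, -35, 0, 0, 0, -0.085, 1],
    [-11, -35, 0, 0, 0, -0.085, 1],
    [-11, -35, 0, 0, 0, -0.085, 1],
    [-11, -35, 0, 0, 0, -0.085, 1]
  ]
}}

```text
time_s: 8.0
eef_pos: [514.7, 65.2, 345.3]
ee_rot: [0.006, 0.916, 0.402, 0.008]
force: [0.6, -0.4, 0.9]
grip_width: 0.999
```

Call:
{"method": "play_rows", "body": {
  "plan": [
    [-11, -35, -5, 0, 0, -0.085, 1],
    [-11, -35, -10, 0, 0, -0.085, 1],
    [-11, -35, -10, 0, 0, -0.085, 1],
    [-11, -35, -10, 0, 0, -0.085, 1],
    [-11, -35, -10, 0, 0, -0.085, 1]
  ]
}}

```text
time_s: 8.42
eef_pos: [455.2, -116.9, 301.2]
ee_rot: [0.01, 0.982, 0.189, 0.008]
force: [1.3, -0.8, 0.5]
grip_width: 0.998
```

Call:
{"method": "play_rows", "body": {
  "plan": [
    [-11, -35, -10, 0, 0, -0.085, 1],
    [-11, -30, -15, 0, 0, -0.085, 1],
    [-6, -15, -15, 0, 0, -0.06, 1],
    [0, 0, 0, 0, 0, 0, 1]
  ]
}}

```text
time_s: 8.75
eef_pos: [422.2, -205.2, 258.3]
ee_rot: [0.011, 0.998, 0.064, 0.006]
force: [0.7, 0.2, -0.1]
grip_width: 1.004
```

Call:
{"method": "play_rows", "body": {
  "plan": [
    [4, -10, -10, 0.02, 0.013, 0.02, 1],
    [0, 0, 0, 0, 0, 0, 1]
  ]
}}

```text
time_s: 8.92
eef_pos: [425.9, -215.5, 248.5]
ee_rot: [-0.0, 0.997, 0.075, 0.0]
force: [0.0, 0.4, -0.7]
grip_width: 0.998
```

```bash
python3 - <<'E'
from h import *
w=optics.capture("wrist");cv2.imwrite("pics/w2.png",w["img"])
q=sense();print(q["eef_pos"],q["ee_rot"])
print("grip pred",proj(w,(427.5,-216.5,114)),"end",proj(w,(403,-220,114)))
E
```

```text
[ 426.18631374 -214.74822275  249.92868903] [6.52419657e-04 9.97220119e-01 7.45027816e-02 9.71837352e-04]
grip pred (np.float64(280.0128199002536), np.float64(196.42782347050397)) end (np.float64(279.75758566032613), np.float64(224.96802556685765))
```

View pics/w2.png

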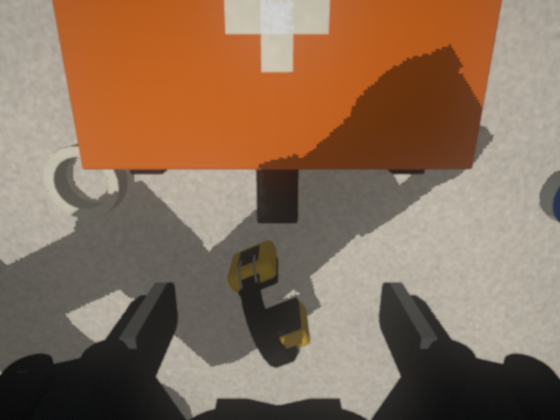

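The wrist view shows the stub centred at column 278, with its outer end at row 222 against 225 predicted and the case edge level, so the position is confirmed. I descend to TCP z ≈ 86.

Call:
{"method": "play_rows", "body": {
  "plan": [
    [2, -1, -30, 0, 0, 0, 1],
    [0, 0, -40, 0, 0, 0, 1],
    [0, 0, -35, 0, 0, 0, 1],
    [0, 0, -25, 0, 0, 0, 1],
    [0, 0, -12, 0, 0, 0, 1]
  ]
}}

```text
time_s: 9.38
eef_pos: [432.6, -212.3, 112.0]
ee_rot: [0.007, 0.997, 0.079, 0.008]
force: [0.2, 0.5, -0.2]
grip_width: 0.998
```

Call:
{"method": "play_rows", "body": {
  "plan": [
    [-5, -4, -12, 0, 0, 0, 1],
    [0, 0, -10, 0, 0, 0, 1],
    [0, 0, -5, 0, 0, 0, 1]
  ]
}}

```text
time_s: 9.63
eef_pos: [428.9, -212.8, 84.8]
ee_rot: [0.008, 0.997, 0.082, 0.009]
force: [0.6, -0.2, 0.2]
grip_width: 0.998
```

Call:
{"method": "play_rows", "body": {
  "plan": [
    [-2, -4, 0, -0.01, 0.0, 0, 1],
    [0, 0, 0, 0, 0, 0, -1],
    [0, 0, 0, 0, 0, 0, -1],
    [0, 0, 0, 0, 0, 0, -1],
    [0, 0, 0, 0, 0, 0, -1]
  ],
  "grip_force": 30
}}

```text
time_s: 10.05
eef_pos: [429.0, -215.9, 88.2]
ee_rot: [0.015, 0.996, 0.084, 0.01]
force: [0.6, -0.3, -0.1]
grip_width: 0.453
```

Call:
{"method": "play_rows", "body": {
  "plan": [
    [0, 0, 0, 0, 0, 0, -1],
    [0, 0, 0, 0, 0, 0, -1],
    [0, 0, 0, 0, 0, 0, -1],
    [0, 0, 0, 0, 0, 0, -1]
  ]
}}

```text
time_s: 10.38
eef_pos: [428.8, -214.7, 89.0]
ee_rot: [0.014, 0.996, 0.083, 0.01]
force: [1.2, 0.4, -2.9]
grip_width: 0.396
```

```bash
python3 - <<'E'
from h import *
q=sense();print(q["eef_pos"],q["ee_rot"],q["force"],q["grip_width"]*85,q["wrist_torque"])
c,s=np.cos(np.radians(8.5)),np.sin(np.radians(8.5))
P=[]
for d in range(0,65,5):
    t=np.radians(d);x=-236*np.cos(t)+15*np.sin(t);z=236*np.sin(t)+15*np.cos(t)
    P.append([660.8+x*c,-181.5+x*s,92+z])
P=np.array(P);print(np.diff(P,axis=0).round(1).tolist(),P[[0,-1]].round())
E
```

```text
[ 428.8178217  -214.6991663    89.00295767] [0.01380044 0.99642466 0.08271841 0.0102527 ] [ 1.24992383  0.41240903 -2.92064635] 33.68591377575277 [ 0.27500379 -0.0347758  -0.20473293]
[[2.2, 0.3, 20.5], [3.9, 0.6, 20.2], [5.7, 0.8, 19.8], [7.4, 1.1, 19.2], [9.0, 1.3, 18.5], [10.6, 1.6, 17.7], [12.0, 1.8, 16.7], [13.4, 2.0, 15.5], [14.7, 2.2, 14.3], [15.9, 2.4, 12.9], [16.9, 2.5, 11.5], [17.9, 2.7, 10.0]] [[ 427. -216.  107.]
 [ 557. -197.  304.]]
```

Call:
{"method": "play_rows", "body": {
  "plan": [
    [1, 0, 10, 0, 0, 0, -1],
    [1, 0, 10, 0, 0, 0, -1],
    [2, 0, 10, 0, 0, 0, -1],
    [2, 0, 10, 0, 0, 0, -1],
    [3, 0, 10, 0, 0, 0, -1]
  ]
}}

```text
time_s: 10.8
eef_pos: [437.3, -213.3, 139.2]
ee_rot: [0.011, 0.997, 0.082, 0.009]
force: [0.8, 1.5, -4.1]
grip_width: 0.391
```

Call:
{"method": "play_rows", "body": {
  "plan": [
    [3, 0, 10, 0, 0, 0, -1],
    [4, 1, 10, 0, 0, 0, -1],
    [4, 1, 9, 0, 0, 0, -1],
    [4, 1, 9, 0, 0, 0, -1],
    [4, 1, 9, 0, 0, 0, -1]
  ]
}}

```text
time_s: 11.22
eef_pos: [457.8, -210.2, 189.7]
ee_rot: [0.013, 0.996, 0.082, 0.01]
force: [9.2, -3.0, -9.1]
grip_width: 0.392
```

Call:
{"method": "play_rows", "body": {
  "plan": [
    [5, 1, 9, 0, 0, 0, -1],
    [5, 1, 9, 0, 0, 0, -1],
    [6, 1, 9, 0, 0, 0, -1],
    [6, 1, 8, 0, 0, 0, -1],
    [6, 1, 8, 0, 0, 0, -1]
  ]
}}

```text
time_s: 11.63
eef_pos: [488.3, -205.7, 234.1]
ee_rot: [0.014, 0.996, 0.083, 0.012]
force: [9.9, -4.0, -12.1]
grip_width: 0.391
```

Call:
{"method": "play_rows", "body": {
  "plan": [
    [6, 1, 8, 0, 0, 0, -1],
    [6, 1, 7, 0, 0, 0, -1],
    [7, 1, 7, 0, 0, 0, -1],
    [7, 1, 6, 0, 0, 0, -1],
    [7, 1, 6, 0, 0, 0, -1]
  ]
}}

```text
time_s: 12.05
eef_pos: [522.6, -200.4, 266.4]
ee_rot: [0.012, 0.996, 0.084, 0.01]
force: [3.4, -2.7, -9.5]
grip_width: 0.396
```

Call:
{"method": "play_rows", "body": {
  "plan": [
    [7, 1, 6, 0, 0, 0, -1],
    [7, 1, 5, 0, 0, 0, -1],
    [8, 1, 5, 0, 0, 0, -1],
    [6, 1, 4, 0, 0, 0, -1],
    [0, 0, 0, 0, 0, 0, -1]
  ]
}}

```text
time_s: 12.47
eef_pos: [550.6, -196.1, 284.4]
ee_rot: [0.01, 0.996, 0.085, 0.005]
force: [-1.9, -1.2, 0.5]
grip_width: 0.395
```

Call:
{"method": "play_rows", "body": {
  "plan": [
    [5, 1, 2, 0, 0, 0, -1],
    [3, 0, 1, 0, 0, 0, -1],
    [0, 0, 0, 0, 0, 0, -1],
    [0, 0, 0, 0, 0, 0, -1]
  ]
}}

```text
time_s: 12.8
eef_pos: [557.7, -195.0, 287.9]
ee_rot: [0.009, 0.996, 0.085, 0.003]
force: [-0.8, -1.3, -2.7]
grip_width: 0.395
```

```bash
python3 - <<'E'
from h import *
s=optics.capture("scene");w=optics.capture("wrist")
cv2.imwrite("pics/f1.png",np.hstack([cv2.resize(s["img"][120:300,180:380],(440,396)),cv2.copyMakeBorder(cv2.resize(w["img"],(360,270)),63,63,0,0,0)]))
q=sense();print(q["force"],q["eef_pos"],q["grip_width"],q["dq"].round(4))
c,sn=np.cos(np.radians(8.5)),np.sin(np.radians(8.5))
# predicted seam-plane front corners of the lid (y=+-150) for several angles, in the crop
for d in(50,60,70):
    t=np.radians(d)
    for h,nm in((0,"bot"),(30,"top")):
        x=-210*np.cos(t)+h*np.sin(t);z=210*np.sin(t)+h*np.cos(t);o=[]
        for y in(150,-150):
            u,v=proj(s,(660.8+x*c-y*sn,-181.5+x*sn+y*c,92+z));o.append((round((u-180)*2.2),round((v-120)*2.2)))
        print(d,nm,o)
E
```

```text
[-0.91627459 -1.75023167 -3.31673911] [ 557.61504445 -195.04347096  287.936848  ] 0.3892820562110446 [-0.0004 -0.0024  0.0004  0.002  -0.0009  0.0009]
50 bot [(209, 128), (73, 54)]
50 top [(200, 128), (62, 52)]
60 bot [(197, 130), (59, 54)]
60 top [(187, 133), (47, 55)]
70 bot [(184, 135), (44, 57)]
70 top [(172, 141), (31, 61)]
```

View pics/f1.png

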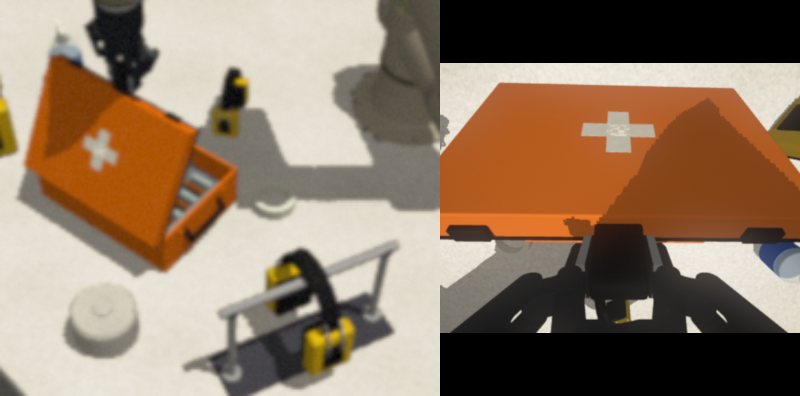

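The lid's front corners are at crop (197,128) and (54,56), which matches the 60° prediction. The muffs hang free, the bystanders are unmoved and the grip is firm, so I hand in.

```bash
python3 - <<'E'
from rig import ctrl
print(ctrl.finish_job())
E
```

```text
the job is handed in; nothing more can be done
None
```

I hung the ear defenders over the middle of the rail and let go of them. Then I pinched the lid grip across its width and raised the lid to about 60°. I handed the job in at 12.8 s with the gripper still holding the lid; the hand-in gives no verdict.

- **Lid:** the tool is within about 2 mm of the worked-out 60° pose. In the scene view the lid's front corners match the 60° prediction within about 7 px on the enlarged crop. The jaws are at 33–34 mm on the 34 mm stub with a 30 N grip, and the arm is still.
- **Ear defenders:** the last pictures show them upright across the bar, with one cup on each side and the gripper clear of them.
- **Bystanders:** the arm passed well clear of them all, and the last picture showed nothing out of place. I judged this by eye and did not measure their positions again; the carton was outside that crop.
- **Disagreements:** the two camera views of the bar ends differed by about 3 mm. My first reading of the band's direction, 31°, disagreed with the cups' 21°. I used 21°, and the wrist camera confirmed it. While I seated the band on the bar, the force on the tool briefly reached about 32 N.

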